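# Roll a mailing tube into the labelling cradle

### The job

Roll the cardboard mailing tube by its side along the packing table, up the ramp and into the V of the blue labelling cradle; then push its free end so that it slides along the V until its other end is up against the orange end stop. Only push it with the fingers: do not pinch, lift or carry it. Leave the tape measure, the tape roll and the small carton where they are, and finish clear of everything.

Things in the scene. Friction and masses are not known exactly. Their poses are not given: they have to be found in the camera images.
- tube: closed cardboard mailing tube, white end caps flush; cylinder 60 mm in diameter, 160 mm long, about 0.25 kg, lying on its side and free to roll. Origin at mid-length on the axis, 30 mm above the table at the start. x runs along the tube; y and z turn as it rolls (z up at the start). Starts on the ramp side, 165 to 245 mm from the V's line, within 0.10 rad of parallel to the V
- cradle: fixed cradle of smooth blue sheet steel, 258 mm along x, 141 mm along y. Origin on the table under the V's bottom line; x runs along the V to the orange stop, y across it from ramp to fence, z up. Spans x = -150 to +100 mm and is open at -150. V faces slope 25 degrees from level, bottom line at y = 0, 1 mm above the table; far face ends at y = 34 mm at an upright fence 4 mm thick, 55 mm high
- lip (a point): on the cradle, middle of the edge between ramp and V (x = -20, y = -18 mm, 9.4 mm above the table); cradle axes. The ramp rises evenly to it from the table at y = -103 mm; a tube let go there rolls back, past the lip it drops into the V by itself. Pushed well above its axis height on the ramp, the tube can wedge against a grippy finger: push it at or below axis height
- seat (a point): fixed on the cradle: where the tube's middle finally belongs, x = 20 mm, y = 0, z = 34.1 mm in the cradle's frame (a tube lying anywhere along the V has its axis at this y and z); same axes as the cradle. The tube starts 40 to 70 mm short of it along x and, if not quite parallel, drifts up to 25 mm along x as it rolls
- stop (a point): centre of the inner face of the orange end stop, x = 100 mm, y = 3 mm, z = 32.5 mm in the cradle's frame; the stop is rigid, 8 mm thick, 65 mm high and 70 mm wide along y
- tape_measure: bystander: red tape measure 66 x 36 x 40 mm high, its yellow blade drawn 25 mm out along +x; origin under the centre of its case; stands on the ramp side, just past the stop-side end of the tube
- tape_roll: bystander: brown roll of packing tape lying flat, 90 mm across, 48 mm high; origin under its centre; stands beyond the fence of the cradle
- carton: bystander: small closed brown carton 110 x 80 x 70 mm high; origin under its centre; stands beyond the fence of the cradle
Things that resemble listed ones, but are neither listed nor needed, are in the scene too. What is shaped like the tube but black, turquoise or yellow is not meant.

How it is judged (in metres and radians):
On the way, in this order (a step that is already met when the one before it is completed fails the run):
1. the tube rolls over on its side (its start-top passes underneath) instead of being slid (angle between tube's own z axis and vertical above 2.2 rad and height (world z) of tube below 0.055 m), for 0.05 s.
2. the tube lies in the V (y of tube in the frame of seat between -0.005 and 0.005 m and z of tube in the frame of seat below 0.003 m and angle between the x axis of tube and the x axis of cradle, either way round below 0.06 rad), for 0.2 s.
3. the tube's end is up against the stop (x of tube in the frame of seat above -0.005 m and z of tube in the frame of seat below 0.003 m), for 0.1 s.
At the end, for the whole second after the job is handed in: The tube rests in the V, parallel to it within 0.05 rad, its axis within 4 mm across and 3 mm in height of the seated position, its end within 5 mm of the orange stop; the tape measure, tape roll and carton are within 15 mm of where they started (all of step 3 and x of tube in the frame of seat below 0.004 m and y of tube in the frame of seat between -0.004 and 0.004 m and z of tube in the frame of seat above -0.003 m and angle between the x axis of tube and the x axis of cradle, either way round below 0.05 rad and linear speed of tube below 0.01 m/s and distance of each of tape_measure, tape_roll, carton from where it was at the start of the episode below 0.015 m); the robot touches nothing.
It fails at once if the tube is lifted (its middle more than 60 mm above the table) (height (world z) of tube above 0.06 m).
It fails at once if a bystander is disturbed (distance of any of tape_measure, tape_roll, carton from where it was at the start of the episode above 0.015 m).
It also fails if it takes over 48 s, if anything falls off the work surface, if the arm or the gripper's body presses on something with over 40 N, if the wrist force passes 120 N, or if a joint passes its speed limit or range.

### The arm

A 6-joint arm with a two-finger parallel gripper is mounted at the origin on the work surface. World frame = base frame: x ahead of the robot, y to its left, z up, the work surface at z = 0. Lengths are in mm, angles in rad, forces in N, time in s.
With the tool pointing down it reaches from about 400 to 825 mm from the base axis. Payload 7 kg.
Tool frame: the origin (TCP) lies midway between the tips of the shut fingers; the grasp point (between the pads) lies 19 mm behind it (bot.grip_point_offset is the distance from the TCP to the grasp point, in mm); z points along the fingers, y is the direction in which the jaws open and shut (so a half turn about z gives the same grasp; the last joint's range is limited). The gripper opens to 85 mm and grips with 20 to 120 N. Pads are 22 mm wide; open, the fingers measure 114 mm over their backs; the gripper's body (76 mm by 85 mm) begins 54 mm behind the grasp point. The pads swing forward as they close: fully open they stand 13 mm farther back than shut.
Start: joints at [1.587, 0.359, 0.012, 0, -1.224, -0.288], TCP at [181.224, 650.195, 231.302] pointing down, gripper open.
Joint ranges: [-3.07, 3.07], [-1.43, 2.12], [-1.02, 1.25], [-3.03, 1.67], [-3.05, -0], [-3.03, 3.03]. Speed limits (rad/s): [2.39, 2.39, 3.01, 3.14, 3.14, 3.14].

### API

Orientations are given as a unit quaternion [x, y, z, w].
In Python, from bench import bot, capture, camera_info, finish_job gives the robot as it stands.
- The arm moves only by the shell command python3 -m inch 'ROWS' [FORCE]. ROWS is JSON, a list of rows, each a list of 7 numbers: the turn, a rotation vector about the tool's x, y, z in degrees, then the shift along the tool's x, y, z in m, then the finger opening in m, from 0 to 0.0854. In form: [[rx, ry, rz, x, y, z, claw], ...]. A call has 1 to 10 rows; each row is the pose to reach, as a shift and turn from the pose measured when the call began, along the tool's axes at that moment; what a row does not reach only later rows make up. A row lasts 1/12 s, in which the tool goes at most 41.7 mm and 7.16 degrees, less where a joint would pass 70% of its speed; a pose out of reach is approached as far as the arm can. A call with a gripper value outside its range is refused whole. The fingers move at their own pace and stop on an object; FORCE is the grip in N (left out, the last holds). Time passes only in rows, so rows that repeat a pose let the fingers close. It gives the time, the measured TCP pose, the force and the opening at its end, in the units of the state.
- bot.read_state(): the state, without advancing time (a new reading comes with each control period).
- capture(name): name is "side" or "top" or "wrist"; returns (picture, depth): 384x512x3 uint8, red, green, blue; 384x512 float32, mm along the optical axis (not along the pixel's ray), 0 where there is no reading.
- camera_info(name): a dict with "intrinsics" (3x3 intrinsics, pixels), "T" (4x4, takes a point from camera to world coordinates); the wrist camera has in their place "tool_from_camera" (4x4, takes a point from camera to tool coordinates, whose origin is the TCP and whose axes are the flange's). Camera axes: x right, y down, z forward; pixel columns grow to the right and rows downward; lengths in mm; the calibration is good to about 2 mm. A picture is of the moment at which its call begins: read the wrist's pose just before it. camera_info takes no time and is no camera call.
- finish_job(): hands the job in, once; it reports no verdict.
The state is a dict: "time_s": time; "joints": joint angles; "dq": joint speeds; "joint_efforts": joint torques, N m; "eef_pos": TCP position; "ee_rot": TCP orientation; "force": force on the tool from outside, world axes, zero at the start; "moment": the same for the moment, N m; "gripper_width": finger opening in mm.
Only numpy, scipy, OpenCV 4.12 (cv2) and the standard library are available. Lean on these libraries where they do the work, as an engineer would, in place of code of your own. Each camera call takes 0.05 s, during which the arm holds its last target.

## Working session

There is one attempt and no reset: what is moved stays moved. The work goes in short steps, Python scripts to look and compute and a shell command to move; the robot and the scene stay as the last step left them, time stands still between calls to the robot, and variables do not carry over. Pictures are saved under pics/ and viewed, and the job is handed in when it is done.

```bash
ls; mkdir -p pics; python3 - <<'E'
from bench import bot,capture,camera_info
import cv2,numpy as np
np.set_printoptions(precision=3,suppress=True)
s=bot.read_state();print(s)
for n in("top","side"):
    p,d=capture(n);cv2.imwrite(f"pics/{n}0.png",p[:,:,::-1]);np.save(f"{n}0.npy",d)
    c=camera_info(n);print(c)
E
```

```text
pics
{'time_s': 0.0, 'joints': array([ 1.587,  0.359,  0.011, -0.   , -1.224, -0.288]), 'dq': array([ 0.001,  0.001,  0.001, -0.002, -0.002, -0.   ]), 'joint_efforts': array([ -0.   , -58.331,  29.341,   6.936,  -0.006,   0.   ]), 'eef_pos': array([181.122, 649.767, 230.391]), 'ee_rot': array([ 0.991, -0.136, -0.   ,  0.001]), 'force': array([-0.22 ,  0.505,  0.02 ]), 'moment': array([-0.024,  0.009, -0.078]), 'gripper_width': 85.62482174422452}
{'intrinsics': array([[427.042,   0.   , 249.903],
       [  0.   , 427.042, 194.366],
       [  0.   ,   0.   ,   1.   ]]), 'T': array([[  -0.051,   -0.975,    0.215,  301.49 ],
       [  -0.999,    0.049,   -0.014,  -59.493],
       [   0.003,   -0.215,   -0.977, 1154.07 ],
       [   0.   ,    0.   ,    0.   ,    1.   ]])}
{'intrinsics': array([[405.1  ,   0.   , 248.568],
       [  0.   , 405.1  , 190.637],
       [  0.   ,   0.   ,   1.   ]]), 'T': array([[  -0.977,   -0.171,    0.125,  337.191],
       [  -0.212,    0.756,   -0.619,  818.345],
       [   0.011,   -0.632,   -0.775, 1154.222],
       [   0.   ,    0.   ,    0.   ,    1.   ]])}
```

View pics/top0.png

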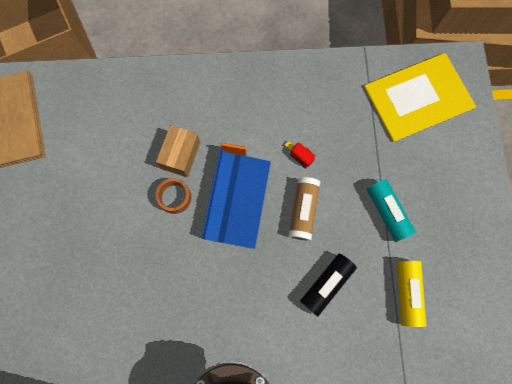

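View pics/side0.png

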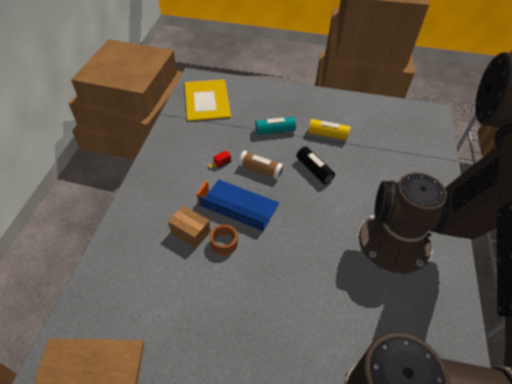

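The top view shows the brown tube with white caps at (305,209). The look-alikes are black (328,285), turquoise (391,210) and yellow (411,293). Only the brown one fits, since it is cardboard with white caps and sits on the ramp side. The cradle is at (237,197), its orange stop at (234,149), the red tape measure at (301,154), the tape roll at (173,196) and the carton at (178,150).

```bash
cat > h.py <<'E'
import numpy as np,cv2
from bench import bot,capture,camera_info
np.set_printoptions(precision=1,suppress=True)
def pts(name,d,m):
    c=camera_info(name);K=c["intrinsics"];T=c["T"]
    v,u=np.nonzero(m&(d>0));z=d[v,u]
    P=np.c_[(u-K[0,2])/K[0,0]*z,(v-K[1,2])/K[1,1]*z,z]
    return P@T[:3,:3].T+T[:3,3]
def ray(name,uv,z):
    c=camera_info(name);K=c["intrinsics"];T=c["T"]
    d=T[:3,:3]@np.array([(uv[0]-K[0,2])/K[0,0],(uv[1]-K[1,2])/K[1,1],1]);return T[:3,3]+d*(z-T[2,3])/d[2]
E
python3 - <<'E'
from h import *
for n in("top","side"):
    im=cv2.imread(f"pics/{n}0.png");d=np.load(f"{n}0.npy");h=cv2.cvtColor(im,cv2.COLOR_BGR2HSV)
    H,S,V=h[...,0],h[...,1],h[...,2]
    vv,uu=np.mgrid[:384,:512]
    box=lambda a,b,c,e:(uu>=a)&(uu<=c)&(vv>=b)&(vv<=e)
    roi=box(190,135,340,260) if n=="top" else box(170,140,300,240)
    blue=(H>100)&(H<130)&(S>150)&roi
    P=pts(n,d,blue); print(n,"blue",blue.sum(),P.min(0),P.max(0))
    r=cv2.minAreaRect(P[P[:,2]<75][:,:2].astype(np.float32));print(r,cv2.boxPoints(r))
    org=(H>5)&(H<14)&(S>180)&(box(215,140,250,160) if n=="top" else box(190,175,215,205))
    P=pts(n,d,org);print("orange",len(P),P.mean(0),P.min(0),P.max(0))
    red=((H<4)|(H>175))&(S>180)&(box(275,135,325,172) if n=="top" else box(200,145,235,175))
    P=pts(n,d,red);r=cv2.minAreaRect(P[:,:2].astype(np.float32));print("red",P.mean(0),P[:,2].max(),r,cv2.boxPoints(r))
    P=pts(n,d,box(280,170,328,248) if n=="top" else box(232,145,290,184)); P=P[(P[:,2]>20)]
    print("tube",len(P),P[:,2].max());r=cv2.minAreaRect(P[:,:2].astype(np.float32));print(r,cv2.boxPoints(r))
    t=P[P[:,2]>50];mu=t.mean(0);w=np.linalg.svd(t[:,:2]-mu[:2],full_matrices=False)[2][0];print("top strip",mu,w,np.degrees(np.arctan2(w[1],w[0])))
im=cv2.imread("pics/top0.png");cv2.imwrite("pics/crop.png",cv2.resize(im[130:260,190:345],None,fx=5,fy=4.5,interpolation=2)[:600,:800])
E
```

```text
top blue 4725 [ 409.2 -135.1   -6.3] [679.5  53.6  59.1]
((544.0143432617188, -40.869873046875), (140.14901733398438, 250.04811096191406), 76.6636734008789) [[ 406.2  -80.2]
 [ 649.5 -137.9]
 [ 681.8   -1.5]
 [ 438.5   56.2]]
orange 176 [673.2 -38.   47.4] [665.2 -68.8  11.9] [686.1  -4.9  68.3]
red [ 651.6 -225.1   36.3] 45.40134291907316 ((658.6082153320312, -230.39129638671875), (63.336997985839844, 49.02385711669922), 47.5994758605957) [[ 619.2 -237.2]
 [ 655.4 -270.3]
 [ 698.1 -223.5]
 [ 661.9 -190.5]]
tube 1373 66.1104070354163
((501.7835693359375, -217.40122985839844), (59.731014251708984, 161.78341674804688), 76.47140502929688) [[ 416.1 -227.5]
 [ 573.4 -265.4]
 [ 587.4 -207.3]
 [ 430.1 -169.4]]
top strip [ 500.8 -216.4   57.2] [-1.   0.2] 166.63649883935892
side blue 2041 [ 411.6 -130.5   -6.9] [675.5  59.9  56.9]
((543.4644165039062, -36.393028259277344), (144.01026916503906, 248.0977783203125), 76.69112396240234) [[ 406.2  -77.9]
 [ 647.6 -135. ]
 [ 680.8    5.1]
 [ 439.3   62.2]]
orange 83 [673.7 -34.6  46.9] [666.1 -65.1  14. ] [684.4  -1.1  67.2]
red [ 652.3 -214.7   29.7] 46.07965419017205 ((654.3431396484375, -220.19735717773438), (60.91656494140625, 38.17098617553711), 32.77086639404297) [[ 618.4 -220.6]
 [ 639.1 -252.7]
 [ 690.3 -219.8]
 [ 669.6 -187.7]]
tube 648 63.773492572137684
((502.49066162109375, -210.15989685058594), (63.664798736572266, 164.25234985351562), 81.39212799072266) [[ 416.5 -229.3]
 [ 578.9 -253.9]
 [ 588.5 -191. ]
 [ 426.1 -166.4]]
top strip [ 501.3 -211.3   55.6] [-1.   0.2] 166.3209094033236
```

View pics/crop.png

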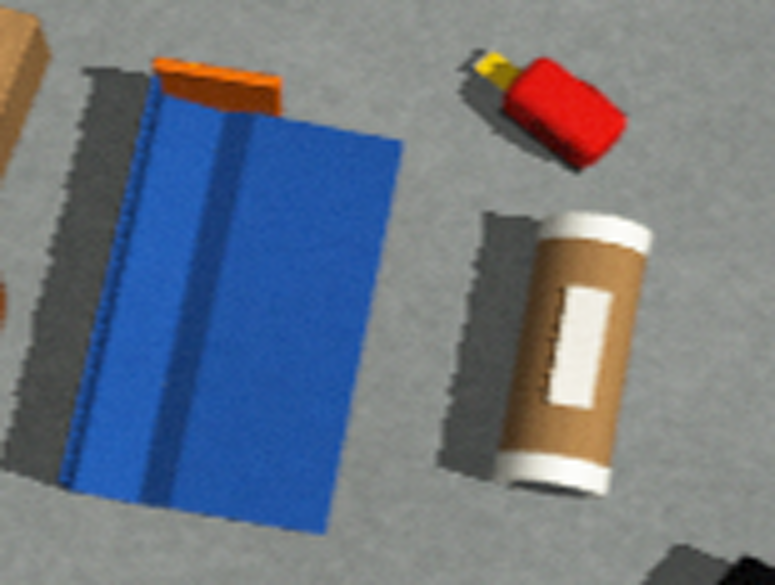

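```bash
cat >> h.py <<'E'
from scipy.spatial.transform import Rotation as R
O=np.array([575.5,-12.9,0]);a=np.radians(-13.35)
C=np.array([[np.cos(a),-np.sin(a),0],[np.sin(a),np.cos(a),0],[0,0,1]]) # cradle axes columns
def go(cx,cy,z,tilt=0,yaw=None):
    """target TCP in cradle axes; tool x=-f, y=-e, tilt deg about tool y"""
    s=bot.read_state();Rc=R.from_quat(s["ee_rot"])
    Rt=R.from_matrix(np.c_[-C[:,1],-C[:,0],[0,0,-1]])*R.from_rotvec([0,np.radians(tilt),0])
    p=O+C@[cx,cy,z]
    print("t",s["time_s"],"cur cradle",C.T@(s["eef_pos"]-O),"F",C.T@s["force"],"w",s["gripper_width"],"j",np.round(s["joints"],2))
    print("shift mm",Rc.inv().apply(p-s["eef_pos"]),"turn deg",np.degrees((Rc.inv()*Rt).as_rotvec()))
E
python3 -m inch '[[0,0,6,0.034,0.021,0,0.085],[0,0,12,0.068,0.043,0,0.085],[0,0,18,0.101,0.064,0,0.085],[0,0,24,0.135,0.086,0,0.085],[0,0,30,0.169,0.107,0,0.085],[0,0,36,0.203,0.128,0,0.085],[0,0,42,0.237,0.150,0,0.085],[0,0,48,0.270,0.171,0,0.085],[0,0,54,0.304,0.193,0,0.085],[0,0,60,0.338,0.214,0,0.085]]'
python3 -c "
from h import *
go(-25,-275,150)"
```

```text
time_s: 0.93
eef_pos: [449.9, 351.1, 230.8]
ee_rot: [0.789, -0.615, 0.0, 0.001]
force: [0.4, 0.7, 0.2]
gripper_width: 85.1
t 0.9333 cur cradle [-206.2  325.1  230.8] F [0.2 0.8 0.2] w 85.11042143731336 j [ 1.   0.2 -0.2  0.  -1.2 -0.8]
shift mm [615.9 116.2  81.7] turn deg [ 0.  -0.1 27.5]
```

```bash
python3 -m inch '[[0,0,3,0.040,0.008,0,0.085],[0,0,6,0.080,0.016,0,0.085],[0,0,9,0.120,0.024,0,0.085],[0,0,12,0.160,0.032,0,0.085],[0,0,15,0.200,0.040,0,0.085],[0,0,18,0.240,0.048,0,0.085],[0,0,21,0.280,0.056,0,0.085],[0,0,24,0.320,0.062,0,0.085],[0,0,27,0.360,0.068,0,0.085],[0,0,27.5,0.400,0.076,0,0.085]]'
python3 -c "
from h import *
go(-25,-285,120,-10)"
```

```text
time_s: 1.77
eef_pos: [473.6, -57.3, 231.5]
ee_rot: [-0.619, 0.785, -0.0, -0.0]
force: [1.9, 0.8, -0.6]
gripper_width: 85.0
t 1.7667 cur cradle [-88.9 -66.7 231.5] F [ 1.7  1.2 -0.6] w 85.00567540214139 j [ 0.3  0.  -0.4  0.  -1.1 -0.5]
shift mm [218.  -64.5 111.8] turn deg [ -0.  -10.1  -0.2]
```

```bash
python3 -m inch '[[0,-1.5,0,0.035,-0.010,0,0.085],[0,-3,0,0.070,-0.020,0,0.085],[0,-4.5,0,0.105,-0.030,0.015,0.085],[0,-6,0,0.140,-0.040,0.040,0.085],[0,-7.5,0,0.175,-0.050,0.065,0.085],[0,-9,0,0.200,-0.060,0.090,0.085],[0,-10,0,0.218,-0.064,0.112,0.085],[0,-10,0,0.218,-0.064,0.112,0.085]]'
python3 - <<'E'
from h import *
go(-25,-285,8,-10)
p,d=capture("top");cv2.imwrite("pics/top1.png",p[:,:,::-1])
p,d=capture("wrist");cv2.imwrite("pics/w1.png",p[:,:,::-1])
E
```

```text
time_s: 2.43
eef_pos: [481.8, -286.8, 113.9]
ee_rot: [-0.614, 0.784, 0.057, 0.066]
force: [-1.0, 0.2, 0.2]
gripper_width: 84.7
t 2.4333 cur cradle [ -27.9 -288.2  113.9] F [-1.  -0.1  0.2] w 84.6590963687545 j [-0.3  0.3 -0.3 -0.2 -1.   0.2]
shift mm [ 15.3  -3.7 104.8] turn deg [ 0.4  0.1 -0.5]
```

View pics/top1.png

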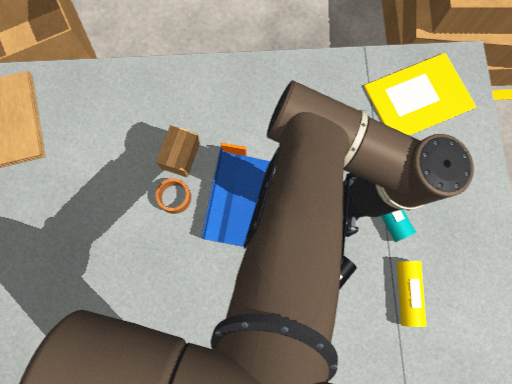

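View pics/w1.png

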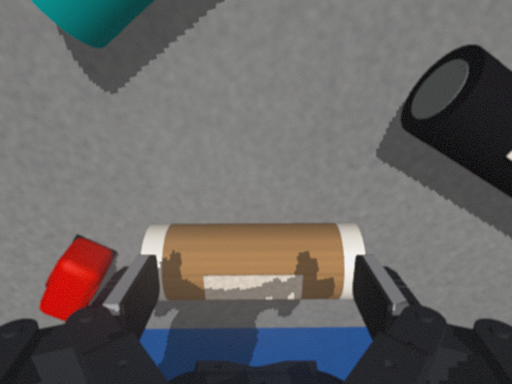

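The wrist view shows the tube at (253,262), both open fingers (135,290) and (380,290) spread along it, and the red tape measure at (78,277). The turquoise and black decoys lie behind. Next I'll measure clearances in this view before lowering.

```bash
python3 - <<'E'
from h import *
s=bot.read_state();p,d=capture("wrist");c=camera_info("wrist");K=c["intrinsics"];T=c["tool_from_camera"];print(T)
v,u=np.mgrid[:384,:512];X=np.stack([(u-K[0,2])/K[0,0]*d,(v-K[1,2])/K[1,1]*d,d],-1)
P=X@T[:3,:3].T+T[:3,3]
W=R.from_quat(s["ee_rot"]).apply(P.reshape(-1,3))+s["eef_pos"];Q=((W-O)@C).reshape(384,512,3)
h=cv2.cvtColor(p,cv2.COLOR_RGB2HSV);H,S=h[...,0],h[...,1]
def rep(n,m):
    q=Q[m&(d>0)];print(n,len(q),np.percentile(q,2,axis=0),np.percentile(q,98,axis=0))
bx=lambda a,b,c_,e:(u>=a)&(u<=c_)&(v>=b)&(v<=e)
rep("tube",bx(165,215,345,300)&(Q[...,2]>12)&(H>8)&(H<22)&(S>90))
rep("tubeall",bx(135,215,370,300)&(Q[...,2]>12)&(Q[...,2]<75)&(d>130))
rep("red",(H<4)&(S>150)); rep("teal",(H>80)&(H<97)&(S>120))
rep("black",bx(400,40,512,220)&(Q[...,2]>12)); rep("blue",(H>100)&(H<125)&(S>150))
for r in (225,240,255,270,285): print(r,Q[r,200:310:10].mean(0))
print(Q[150,250],P[290,140],P[290,380],P[370,20])
E
```

```text
[[   0.    -1.    -0.3   78.2]
 [   1.     0.     0.     0.7]
 [  -0.    -0.3    1.  -143. ]
 [   0.     0.     0.     1. ]]
tube 10579 [ -88.8 -246.3   24.6] [  35.5 -205.7   60.1]
tubeall 15494 [ -99.9 -246.4   21.5] [  46.5 -202.7   61.2]
red 3498 [  96.4 -223.     8.3] [ 145.3 -168.9   40.9]
teal 3078 [  31.2 -395.3   30.7] [  71.8 -375.5   59.3]
black 10590 [-188.4 -369.5   15.8] [-129.7 -291.5   60.7]
blue 7550 [-140.3 -103.8    0.4] [ 85.7 -39.2   9.1]
225 [ -23.5 -245.9   27.7]
240 [ -23.7 -243.1   43.4]
255 [ -23.6 -236.    51.7]
270 [ -23.6 -227.3   57.7]
285 [ -23.5 -216.    60.7]
[ -23.9 -296.2   -1. ] [  6.9 -41.2 -36.4] [ 11.1  43.7 -42.8] [  7.9 -60.1 -73.6]
```

```bash
python3 -m inch '[[0,0,0,0.004,-0.001,0.030,0.085],[0,0,0,0.008,-0.002,0.060,0.085],[0,0,0,0.013,-0.003,0.088,0.085],[0.4,0,-0.5,0.015,-0.004,0.104,0.085],[0.4,0,-0.5,0.015,-0.004,0.104,0.085]]'
python3 - <<'E'
from h import *
go(-25,-265,8,-10)
p,d=capture("side");cv2.imwrite("pics/s2.png",cv2.resize(p[100:260,150:400,::-1],None,fx=3,fy=3))
E
```

```text
time_s: 3.0
eef_pos: [487.9, -280.3, 12.4]
ee_rot: [-0.62, 0.78, 0.052, 0.069]
force: [-1.5, 0.2, -0.0]
gripper_width: 85.3
t 3.0 cur cradle [ -23.5 -280.4   12.4] F [-1.5 -0.2 -0. ] w 85.2588795324794 j [-0.3  0.5 -0.3 -0.2 -0.8  0.2]
shift mm [-14.5   1.5   7. ] turn deg [-0.2 -0.   0.3]
```

View pics/s2.png

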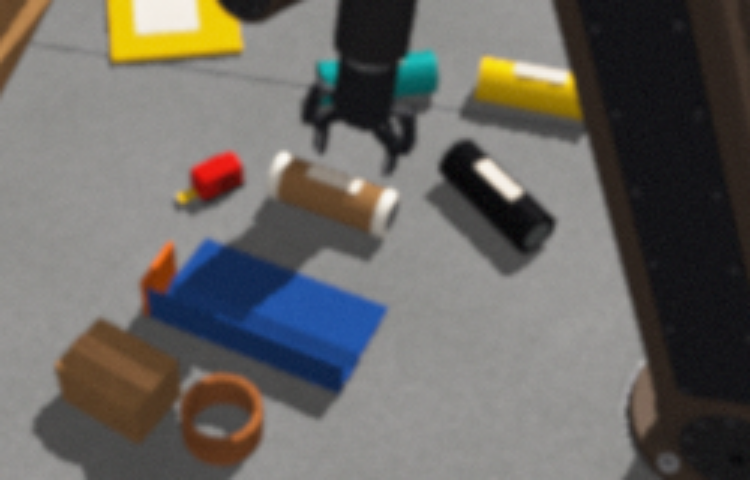

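```bash
python3 -m inch '[[0,0,0,-0.005,0,0.005,0.085],[0,0,0,-0.011,0,0.006,0.085],[0,0,0,-0.017,0,0.007,0.085],[0,0,0,-0.023,0,0.008,0.085],[0,0,0,-0.029,0,0.009,0.085],[0,0,0,-0.035,0,0.010,0.085],[0,0,0,-0.041,0,0.011,0.085],[0,0,0,-0.047,0,0.012,0.085],[0,0,0,-0.053,0,0.013,0.085],[0,0,0,-0.058,0,0.0143,0.085]]'
cat > look.py <<'E'
import sys
from h import *
go(*[float(x) for x in sys.argv[2:6]])
p,d=capture("side");cv2.imwrite(f"pics/{sys.argv[1]}.png",cv2.resize(p[100:260,150:400,::-1],None,fx=3,fy=3))
h=cv2.cvtColor(p,cv2.COLOR_RGB2HSV);v,u=np.mgrid[:384,:512]
m=(u>170)&(u<300)&(v>130)&(v<240)
Q=(pts("side",d,m)-O)@C
m2=(Q[:,2]>22)&(Q[:,2]<75)&(Q[:,0]<85)&(Q[:,0]>-160)&(Q[:,1]<20)&(Q[:,1]>-260)
hs=h[m&(d>0)]; br=(hs[:,0]>5)&(hs[:,0]<22)&(hs[:,1]>70)
wh=(hs[:,1]<45)&(hs[:,2]>150)
q=Q[m2&(br|wh)]
print("tube",len(q),np.percentile(q,[2,50,98],axis=0))
E
python3 look.py s3 -24 -165 8 -10
```

```text
time_s: 3.88
eef_pos: [502.6, -222.4, 10.3]
ee_rot: [-0.62, 0.78, 0.051, 0.069]
force: [-0.0, 0.7, 1.0]
gripper_width: 85.0
t 3.8833 cur cradle [ -22.6 -220.7   10.3] F [-0.2  0.7  1. ] w 85.0458024496845 j [-0.2  0.4 -0.4 -0.2 -0.8  0.1]
shift mm [-54.5   1.2  11.8] turn deg [-0.3 -0.1  0.4]
tube 512 [[-103.9 -196.3   23.9]
 [ -29.9 -166.8   52.3]
 [  51.7 -150.2   61.1]]
```

View pics/s3.png

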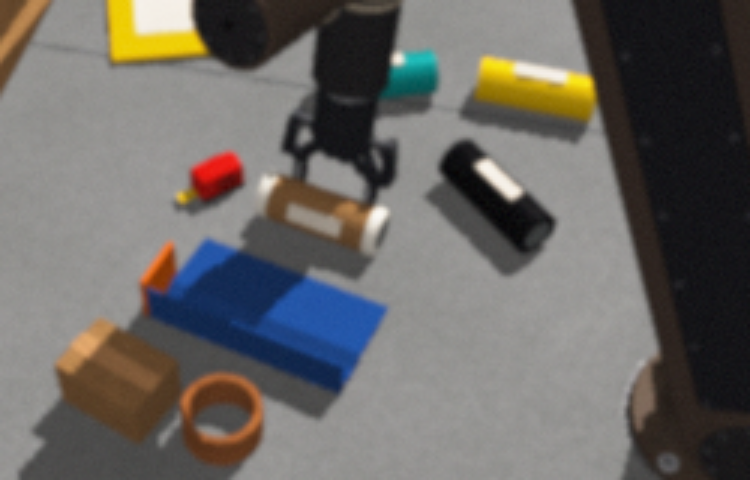

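The label at (315,218) has turned to the side and the tube is still parallel, so it is rolling. I'll continue.

```bash
python3 -m inch '[[0,0,0,-0.006,0,0.001,0.085],[0,0,0,-0.012,0,0.002,0.085],[0,0,0,-0.018,0,0.003,0.085],[0,0,0,-0.024,0,0.004,0.085],[0,0,0,-0.030,0,0.005,0.085],[0,0,0,-0.036,0,0.006,0.085],[0,0,0,-0.042,0,0.007,0.085],[0,0,0,-0.048,0,0.008,0.085],[0,0,0,-0.054,0,0.0095,0.085],[0,0,0,-0.060,0.001,0.0105,0.085]]'
python3 look.py s4 -24 -105 9 -10
```

```text
time_s: 4.77
eef_pos: [515.6, -161.7, 10.1]
ee_rot: [-0.62, 0.78, 0.052, 0.069]
force: [-0.3, 0.7, -0.6]
gripper_width: 85.3
t 4.7667 cur cradle [ -23.9 -158.6   10.1] F [-0.5  0.6 -0.6] w 85.31885981426251 j [-0.1  0.4 -0.4 -0.3 -0.7  0. ]
shift mm [-52.6  -0.2  10.3] turn deg [-0.3 -0.1  0.4]
tube 611 [[-103.6 -134.8   25.8]
 [ -28.1 -103.1   51.3]
 [  51.1  -88.3   60.7]]
```

View pics/s4.png

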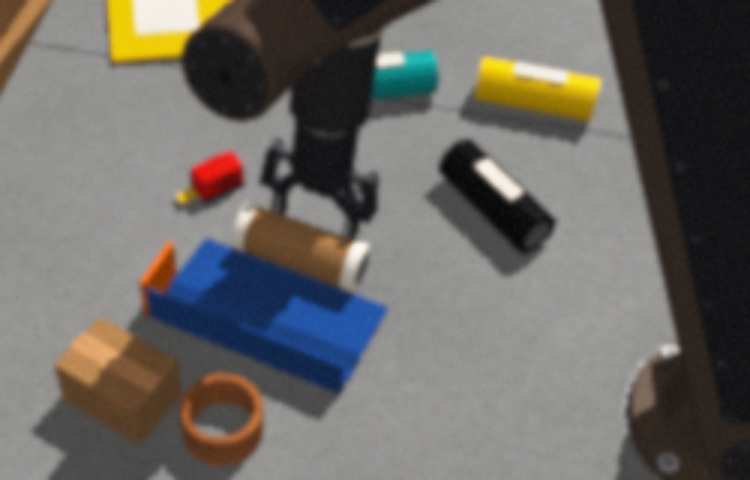

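```bash
python3 -m inch '[[0,0,0,-0.006,0,0.001,0.085],[0,0,0,-0.012,0,0.0015,0.085],[0,0,0,-0.018,0,0.002,0.085],[0,0,0,-0.024,0,0.003,0.085],[0,0,0,-0.030,0,0.004,0.085],[0,0,0,-0.036,0,0.0045,0.085],[0,0,0,-0.042,0,0.005,0.085],[0,0,0,-0.048,0,0.006,0.085],[0,0,0,-0.054,0,0.007,0.085],[0,0,0,-0.060,0,0.0075,0.085]]'
python3 look.py s5 -24 -55 14 -10
```

```text
time_s: 5.65
eef_pos: [529.2, -101.4, 13.0]
ee_rot: [-0.62, 0.78, 0.052, 0.069]
force: [-0.3, 0.4, 0.6]
gripper_width: 85.1
t 5.65 cur cradle [-24.7 -96.8  13. ] F [-0.4  0.4  0.6] w 85.12586897834746 j [ 0.   0.4 -0.4 -0.3 -0.7 -0.1]
shift mm [-41.3  -0.9   6.2] turn deg [-0.2 -0.1  0.4]
tube 659 [[-104.3  -75.4   28.3]
 [ -28.3  -42.1   56.6]
 [  50.2  -27.1   65.6]]
```

View pics/s5.png

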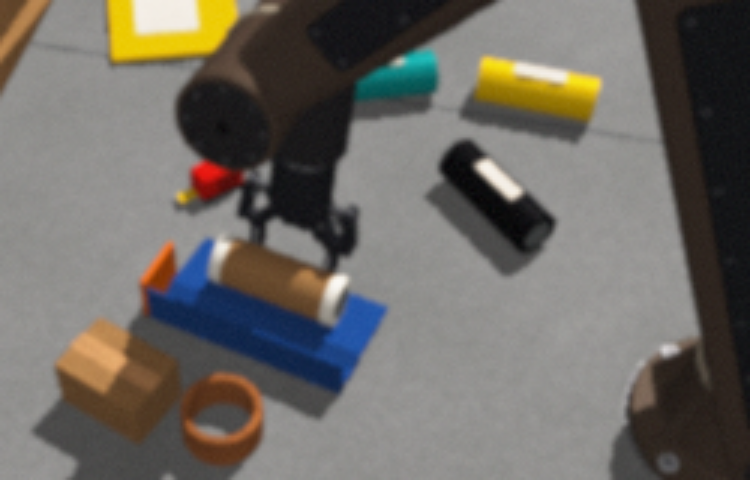

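```bash
python3 -m inch '[[0,0,0,-0.006,0,0.001,0.085],[0,0,0,-0.012,0,0.002,0.085],[0,0,0,-0.018,0,0.003,0.085],[0,0,0,-0.024,0,0.004,0.085],[0,0,0,-0.030,0,0.0045,0.085],[0,0,0,-0.035,0,0.005,0.085],[0,0,0,-0.040,0,0.006,0.085],[0,0,0,-0.044,0,0.0065,0.085],[0,0,0,-0.044,0,0.0065,0.085]]'
python3 look.py s6 -24 -100 140 -10
```

```text
time_s: 6.45
eef_pos: [539.7, -56.6, 14.4]
ee_rot: [-0.621, 0.779, 0.052, 0.07]
force: [-0.4, -1.0, 0.1]
gripper_width: 85.0
t 6.45 cur cradle [-24.7 -50.8  14.4] F [-0.1 -1.1  0.1] w 85.03064655780086 j [ 0.1  0.4 -0.4 -0.2 -0.7 -0.2]
shift mm [  26.8   -1.1 -132.2] turn deg [-0.3 -0.   0.4]
tube 348 [[-105.6  -12.8   54.3]
 [ -30.1    7.5   61.9]
 [  51.7   19.6   67.1]]
```

View pics/s6.png

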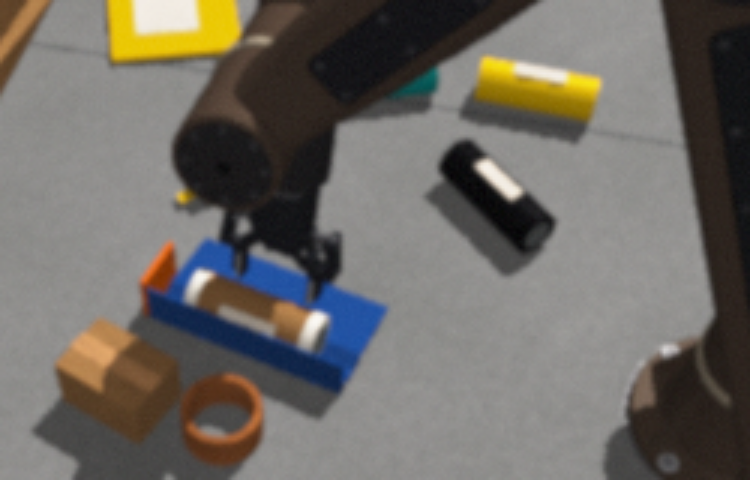

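The tube has dropped into the V, with white ends at (200,287) and (314,330). Next I'll back off, lift, close the fingers and go to its free end.

```bash
python3 -m inch '[[0,0,0,0.010,0,-0.002,0.085],[0,0,0,0.022,0,-0.004,0.085],[0,0,0,0.020,0,-0.020,0.085],[0,0,0,0.015,0,-0.050,0.085],[0,0,0,0.010,0,-0.080,0.03],[0,2,0,0.004,0,-0.110,0],[0,4,0,0.004,0.030,-0.110,0],[0,6,0,0.004,0.060,-0.110,0],[0,8,0,0.004,0.090,-0.110,0],[0,10,0,0.004,0.110,-0.110,0]]'
python3 -c "
from h import *
go(-142,0,100,0)"
```

```text
time_s: 7.33
eef_pos: [423.8, -55.8, 121.3]
ee_rot: [-0.622, 0.783, -0.003, 0.001]
force: [-0.4, 0.5, -0.1]
gripper_width: 11.9
t 7.3333 cur cradle [-137.7  -76.8  121.3] F [-0.5  0.4 -0.1] w 11.934881186528585 j [ 0.3  0.1 -0.7  0.  -0.8 -0.6]
shift mm [-76.8   4.   21.1] turn deg [-0.3 -0.1  0.3]
```

```bash
python3 -m inch '[[0,0,0,-0.030,0.001,0,0],[0,0,0,-0.060,0.003,0,0],[0,0,0,-0.077,0.004,0.010,0],[0,0,0,-0.077,0.004,0.020,0],[0,0,0,-0.077,0.004,0.020,0]]'
python3 - <<'E'
from h import *
go(-142,0,27,0)
s=bot.read_state();p,d=capture("wrist");cv2.imwrite("pics/w7.png",p[:,:,::-1]);c=camera_info("wrist");K=c["intrinsics"];T=c["tool_from_camera"]
v,u=np.mgrid[:384,:512];X=np.stack([(u-K[0,2])/K[0,0]*d,(v-K[1,2])/K[1,1]*d,d],-1)
W=R.from_quat(s["ee_rot"]).apply((X@T[:3,:3].T+T[:3,3]).reshape(-1,3))+s["eef_pos"];Q=((W-O)@C).reshape(384,512,3)
h=cv2.cvtColor(p,cv2.COLOR_RGB2HSV);H,S=h[...,0],h[...,1]
q=Q[((S<45)|((H>5)&(H<22)))&(Q[...,2]>25)&(Q[...,2]<75)&(Q[...,0]>-125)&(Q[...,0]<80)&(abs(Q[...,1])<32)&(d>120)];print(len(q),np.percentile(q,[2,50,98],axis=0))
p,d=capture("top");cv2.imwrite("pics/top7.png",cv2.resize(p[120:280,140:340,::-1],None,fx=3.5,fy=3.5))
E
```

```text
time_s: 7.75
eef_pos: [436.4, 19.6, 99.8]
ee_rot: [-0.622, 0.783, -0.002, -0.0]
force: [-1.0, 0.1, 0.8]
gripper_width: -0.2
t 7.75 cur cradle [-142.9   -0.5   99.8] F [-1.  -0.2  0.8] w -0.17950130005699236 j [ 0.5  0.1 -0.7  0.  -0.8 -0.7]
shift mm [-0.8 -0.6 72.8] turn deg [-0.2 -0.2  0.3]
18864 [[-108.5  -31.4   34.7]
 [ -53.   -10.9   59.8]
 [   4.2   23.5   64.5]]
```

View pics/w7.png

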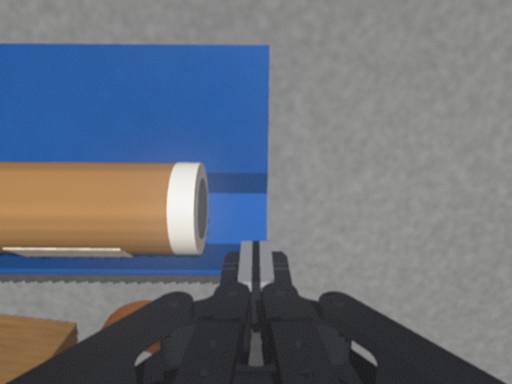

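View pics/top7.png

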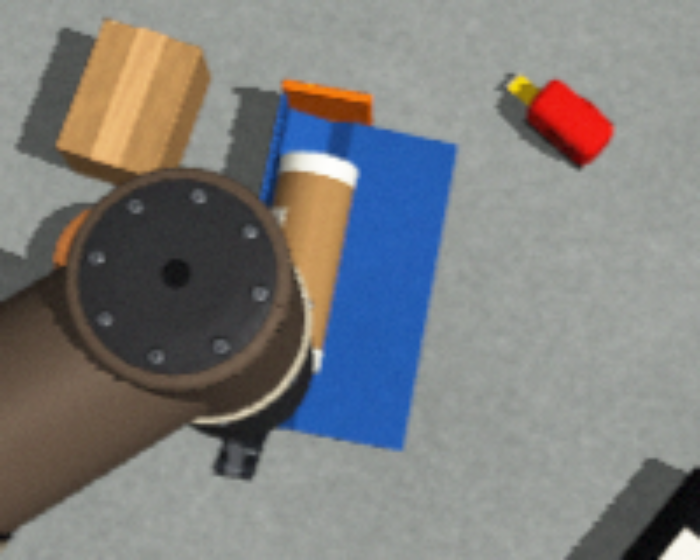

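The tube is seated and parallel, and its free end is at (205,208) in the wrist view, at cradle x ≈ -108. I'll lower the closed fingers behind it.

```bash
python3 -m inch '[[0,0,0,0,0,0.030,0],[0,0,0,0,0,0.055,0],[0,0,0,-0.001,0,0.070,0],[0,0,0,-0.001,0,0.073,0],[0,0,0,-0.001,0,0.073,0]]'
python3 -c "
from h import *
go(-74.5,0,27,0)"
```

```text
time_s: 8.27
eef_pos: [437.1, 18.7, 27.7]
ee_rot: [-0.621, 0.783, -0.003, -0.001]
force: [-0.7, -0.2, 0.4]
gripper_width: -0.2
t 8.2667 cur cradle [-142.    -1.3   27.7] F [-0.6 -0.4  0.4] w -0.21278412051456533 j [ 0.5  0.2 -0.8  0.  -0.6 -0.7]
shift mm [ -1.  -67.5   0.9] turn deg [-0.2 -0.3  0.2]
```

```bash
python3 -m inch '[[0,0,0,0,-0.006,0,0],[0,0,0,0,-0.012,0,0],[0,0,0,0,-0.018,0,0],[0,0,0,0,-0.024,0,0],[0,0,0,0,-0.030,0,0],[0,0,0,0,-0.036,0,0],[0,0,0,0,-0.042,0,0],[0,0,0,0,-0.048,0,0],[0,0,0,0,-0.052,0,0],[0,0,0,0,-0.052,0,0]]'
python3 look.py s8 -74.5 0 27 0
```

```text
time_s: 9.1
eef_pos: [488.7, 6.8, 27.8]
ee_rot: [-0.621, 0.784, -0.003, -0.001]
force: [0.9, 0.3, -0.2]
gripper_width: 0.1
t 9.1 cur cradle [-89.   -0.9  27.8] F [ 0.8  0.5 -0.2] w 0.07033738876935144 j [ 0.4  0.3 -0.7  0.  -0.6 -0.7]
shift mm [ -0.9 -14.5   0.9] turn deg [-0.2 -0.3  0.2]
tube 332 [[-57.5 -16.   49.5]
 [ 16.5   6.   59.9]
 [ 82.5  19.3  65.3]]
```

View pics/s8.png

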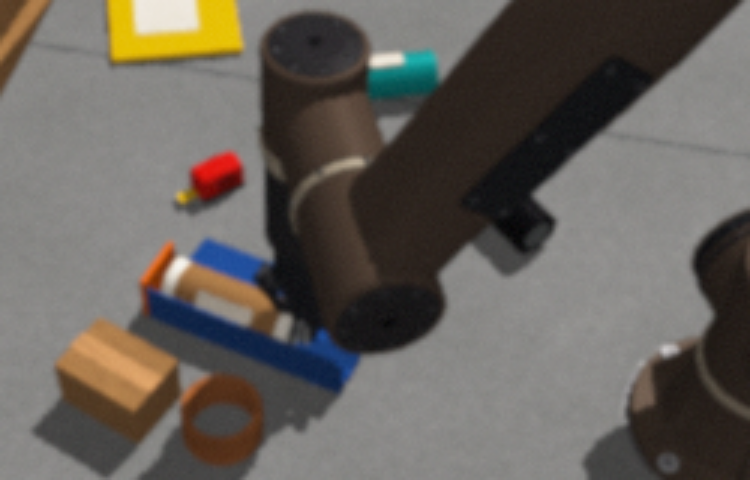

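```bash
python3 -m inch '[[0,0,0,0,-0.002,0,0],[0,0,0,0,-0.004,0,0],[0,0,0,0,-0.006,0,0],[0,0,0,0,-0.008,0,0],[0,0,0,0,-0.008,0,0]]'
python3 look.py s9 -74.5 0 27 0
```

```text
time_s: 9.57
eef_pos: [496.3, 4.9, 27.8]
ee_rot: [-0.621, 0.784, -0.003, -0.001]
force: [-0.6, -0.3, 0.1]
gripper_width: 0.1
t 9.5667 cur cradle [-81.2  -0.9  27.8] F [-0.5 -0.4  0.1] w 0.06273344651719188 j [ 0.4  0.3 -0.6  0.  -0.6 -0.7]
shift mm [-0.9 -6.7  0.8] turn deg [-0.2 -0.3  0.2]
tube 309 [[-55.3 -16.6  50.4]
 [ 19.    6.   59.7]
 [ 82.6  19.   65.3]]
```

View pics/s9.png

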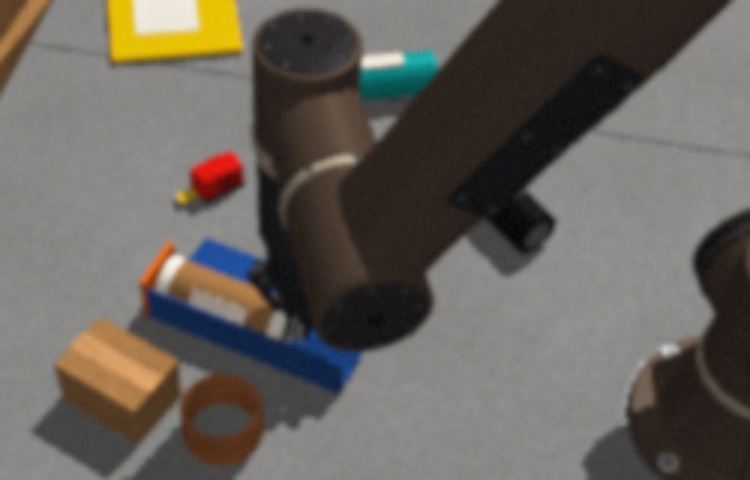

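```bash
python3 -m inch '[[0,0,0,0,-0.002,0,0],[0,0,0,0,-0.004,0,0],[0,0,0,0,-0.004,0,0]]'
python3 -m inch '[[0,0,0,0,-0.001,0,0],[0,0,0,0,-0.002,0,0],[0,0,0,0,-0.002,0,0]]'
python3 -m inch '[[0,0,0,0,-0.001,0,0],[0,0,0,0,-0.002,0,0],[0,0,0,0,-0.002,0,0]]'
python3 look.py s10 -74.5 0 27 0
```

```text
time_s: 9.87
eef_pos: [500.5, 4.1, 27.9]
ee_rot: [-0.621, 0.784, -0.003, -0.001]
force: [-0.9, 0.4, 0.7]
gripper_width: 0.1
time_s: 10.12
eef_pos: [502.6, 3.6, 27.8]
ee_rot: [-0.621, 0.784, -0.003, -0.001]
force: [-0.9, 0.0, 0.7]
gripper_width: 0.2
time_s: 10.37
eef_pos: [502.5, 2.9, 27.4]
ee_rot: [-0.621, 0.784, -0.002, -0.002]
force: [-8.2, 4.1, 4.0]
gripper_width: 0.2
t 10.3667 cur cradle [-74.7  -1.5  27.4] F [-8.9  2.1  4. ] w 0.24197010075541853 j [ 0.4  0.3 -0.6  0.  -0.7 -0.6]
shift mm [-1.5 -0.2  0.4] turn deg [-0.  -0.3  0.1]
tube 300 [[-49.8 -18.8  51.2]
 [ 21.2   6.3  59.7]
 [ 82.4  19.5  65.4]]
```

View pics/s10.png

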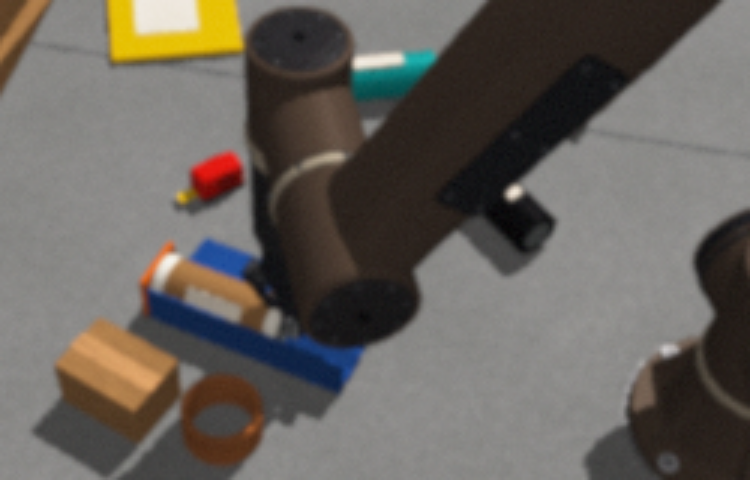

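The push force rose to 9 N at TCP x = -74.7, where about -74.5 was predicted for stop contact. I'll retreat along the V and then up.

```bash
python3 -m inch '[[0,0,0,0,0.006,0,0],[0,0,0,0,0.020,0,0],[0,0,0,0,0.040,0,0],[0,0,0,0,0.050,-0.020,0],[0,0,0,0,0.050,-0.050,0],[0,0,0,0,0.050,-0.090,0],[0,0,0,0,0.050,-0.130,0],[0,0,0,0,0.050,-0.165,0],[0,0,0,0,0.050,-0.180,0],[0,0,0,0,0.050,-0.180,0]]'
python3 -m inch '[[0,0,0,-0.030,0,-0.010,0],[0,0,0,-0.065,0,-0.010,0],[0,0,0,-0.100,0,-0.010,0],[0,0,0,-0.135,0,-0.010,0],[0,0,0,-0.170,0,-0.010,0],[0,0,0,-0.200,0,-0.010,0],[0,0,0,-0.220,0,-0.010,0],[0,0,0,-0.220,0,-0.010,0]]'
python3 - <<'E'
from h import *
go(-74,0,27)
p,d=capture("top");cv2.imwrite("pics/top11.png",cv2.resize(p[120:280,140:340,::-1],None,fx=3.5,fy=3.5));cv2.imwrite("top11f.png",p[:,:,::-1]);np.save("top11.npy",d)
h=cv2.cvtColor(p,cv2.COLOR_RGB2HSV);v,u=np.mgrid[:384,:512];m=(u>190)&(u<280)&(v>140)&(v<255)
Q=(pts("top",d,m)-O)@C;hs=h[m&(d>0)];k=(Q[:,2]>30)&(((hs[:,1]<60)&(hs[:,2]>140))|((hs[:,0]>8)&(hs[:,0]<22)&(hs[:,1]<185)))&(abs(Q[:,1])<30)
q=Q[k];print(np.percentile(q,[1,50,99],axis=0))
# before/after bystander differences
b=cv2.imread("pics/top0.png").astype(int);a=p[:,:,::-1].astype(int);D=abs(a-b).max(2)
for n,(x0,y0,x1,y1) in dict(red=(275,135,325,172),roll=(150,175,195,218),carton=(152,120,204,178)).items():print(n,(D[y0:y1,x0:x1]>60).sum())
E
```

```text
time_s: 11.25
eef_pos: [456.3, 16.1, 212.0]
ee_rot: [-0.621, 0.784, -0.003, 0.002]
force: [1.0, 1.2, 1.0]
gripper_width: -0.0
time_s: 11.92
eef_pos: [506.9, 233.5, 220.5]
ee_rot: [-0.622, 0.783, -0.003, 0.002]
force: [0.6, 0.2, -0.0]
gripper_width: -0.2
t 11.9167 cur cradle [-123.7  223.9  220.5] F [ 0.5  0.4 -0. ] w -0.21468136959332532 j [ 0.8  0.2 -0.3  0.  -1.1 -1. ]
shift mm [223.8 -47.  194.3] turn deg [-0.4 -0.1  0.3]
[[-59.2 -29.6  43.7]
 [ 19.8  -4.9  60.1]
 [ 99.8  24.8  67.1]]
red 0
roll 0
carton 0
```

View pics/top11.png

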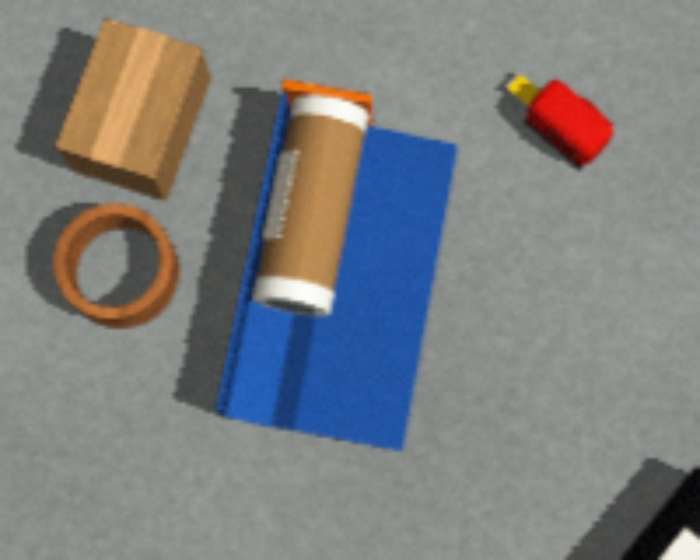

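The tube sits in the V with its end at the orange stop (330,110): it spans x = -59 to 100, with its middle at about 20. The bystander pixels are unchanged, and the arm is clear.

```bash
python3 -c "
from bench import finish_job
print(finish_job())"
```

```text
the job is handed in; nothing more can be done
None
```

I rolled the brown tube up the ramp and into the V using both open fingers, tilted about 10° so they pushed below its axis. I then slid it along the V with the closed fingers on its free end, and backed away. I handed the job in at about 12 s; no verdict is reported.

- **Stop contact:** the push force rose to about 9 N at TCP x = -74.7 mm, where about -74.5 mm was predicted for contact with the stop.
- **Final position:** in the last top view the tube spans x ≈ -59 to 100 mm in the cradle frame, so its middle is at about 20 mm, where the seat is. It looks parallel in the V.
- **Cross-axis position:** my estimates disagree by several mm between cameras: the visible surface's median y was -5 mm in the top view and +6 mm in the side view. Each camera sees the tube from a different side, so I relied on the tube visibly lying in the V.
- **Bystanders:** the image patches of the tape measure, tape roll and carton show no change from the first picture.
- **Arm:** it ended about 220 mm up, clear of everything, with the force reading back near zero.

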